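# Sort the thread back by colour after an embroidery run

## Robot

A 6-joint arm with a two-finger parallel gripper is mounted at the origin on the work surface. World frame = base frame: x ahead of the robot, y to its left, z up, the work surface at z = 0. Lengths are in m, angles in rad, forces in N, time in s.
With the tool pointing down it reaches from about 0.275 to 0.875 m from the base axis. Payload 12.5 kg.
Tool frame: the origin (TCP) lies on the centre line of the jaws, within the pads' length; the fingertips stand r.finger_overhang ahead of it and the grasp point (between the pads) lies 3 mm ahead of it (r.finger_overhang is the distance from the TCP to the fingertips, in m); z points along the fingers, y is the line along which they close (so a half turn about z gives the same grasp; the last joint's range is limited). The gripper opens to 85 mm and grips with 20 to 120 N. Pads are 22 mm wide; open, the fingers measure 114 mm over their backs; the gripper's body (76 mm by 85 mm) begins 54 mm behind the grasp point. The pads swing forward as they close: fully open they stand 13 mm farther back than shut.
Start: joints at [1.053, 0.351, 1.652, -0, 1.139, -0.085], TCP at [0.231, 0.499, 0.253] pointing down, gripper open.
Joint ranges: [-2.75, 2.75], [-0.79, 2.1], [0.01, 2.65], [-1.57, 4.71], [0.07, 3.14], [-2.87, 2.87]. Speed limits (rad/s): [2.22, 2.22, 2.79, 3.14, 3.14, 3.14].

## Interface

Orientations are given as a unit quaternion [x, y, z, w].
In Python, from cell import r, optics gives the robot as it stands. The module is installed in compiled form; this text tells all that it offers. Calls block until the motion is done:
- r.move_to(position, orientation): joint-space move of the TCP to a pose.
- r.move_linear(position, rot=None, vel=0.15): straight line of the TCP; rot=None keeps the orientation; vel is the mean speed in m/s.
- r.set_joints(angles): joint-space move.
- r.set_gripper(opening, squeeze=None): opening from 0.0 (shut) to 1.0 (fully open); squeeze is the grip in N (None keeps the last); returns when the fingers have stopped.
- r.sleep(seconds).
- r.inverse_kinematics(position, orientation): joint angles nearest the present ones, or None.
- optics.get_image(name): name is "side" or "top"; returns a dict with "pixels" (420x560x3 uint8, red, green, blue), "depth" (420x560 float32, m along the optical axis (not along the pixel's ray), 0 where there is no reading), "fx", "fy", "cx", "cy" (pixels), "D" ([k1, k2, p1, p2, k3] as OpenCV has them; the pictures are not rectified), "camera_from_world" (4x4, takes a point from world to camera coordinates). Camera axes: x right, y down, z forward; pixel columns grow to the right and rows downward; lengths in m; the calibration is good to about 2 mm. A picture is of the moment at which its call begins.
A pose or a line that the arm cannot do raises r.PlanningError and nothing moves.
- r.hand_in(): hands the job in; it is judged then, once.
Readings, each from a call of its own:
- r.current_t(): time.
- r.current_q(): joint angles.
- r.current_qvel(): joint speeds.
- r.current_effort(): joint torques, N m.
- r.current_tool_pos(): TCP position.
- r.current_ee_rot(): TCP orientation.
- r.current_contact_force(): force on the tool from outside, world axes, zero at the start.
- r.current_torque(): the same for the moment, N m.
- r.current_opening(): opening from 0.0 (shut) to 1.0 (fully open).
- r.current_finger_force(): force on a finger pad.
Only numpy, scipy, OpenCV 4.12 (cv2) and the standard library are available. Lean on these libraries where they do the work, as an engineer would, in place of code of your own. Each camera call takes 0.05 s, during which the arm holds its last target. There are 200 camera calls.

## Task

The embroidery run is over: sort the three loose thread cones and the two small spools on the grey desk mat into the trays of their own colour (red into red, blue into blue, yellow into yellow), each left standing upright on the floor of its tray. Leave the oil bottle and the pin tin standing where they are.

Things in the scene. Friction and masses are not known exactly. Their poses are not given: they have to be found in the camera images.
- cone_red: red thread cone, a rigid plastic core wound with red thread, loose, standing upright at the start. Round: white foot disc 48 mm across and 4 mm high, then the red winding from 47 mm across at the bottom to 40 mm across at 70 mm height, then a white nib up to 84 mm height. About 43 mm wide at 45 mm height, a good place to grip. About 60 to 130 g. Origin: centre of the underside; z up through the nib; x and y mean nothing (round).
- cone_blue: blue thread cone, a rigid plastic core wound with blue thread, loose, standing upright at the start. Round: white foot disc 48 mm across and 4 mm high, then the blue winding from 47 mm across at the bottom to 40 mm across at 70 mm height, then a white nib up to 84 mm height. About 43 mm wide at 45 mm height, a good place to grip. About 60 to 130 g. Origin: centre of the underside; z up through the nib; x and y mean nothing (round).
- cone_yellow: yellow thread cone, a rigid plastic core wound with yellow thread, loose, standing upright at the start. Round: white foot disc 48 mm across and 4 mm high, then the yellow winding from 47 mm across at the bottom to 40 mm across at 70 mm height, then a white nib up to 84 mm height. About 43 mm wide at 45 mm height, a good place to grip. About 60 to 130 g. Origin: centre of the underside; z up through the nib; x and y mean nothing (round).
- spool_red: small red thread spool, loose, standing upright at the start, much shorter than the cone. Round: red winding 30 mm across between two end discs 32 mm across and 4 mm thick, the upper red with a small white dot, the lower white; 48 mm high in all; it can be gripped across the winding at about 29 mm height. About 20 to 45 g. Origin: centre of the underside; z up along its axis; x and y mean nothing (round).
- spool_blue: small blue thread spool, loose, standing upright at the start, much shorter than the cone. Round: blue winding 30 mm across between two end discs 32 mm across and 4 mm thick, the upper blue with a small white dot, the lower white; 48 mm high in all; it can be gripped across the winding at about 29 mm height. About 20 to 45 g. Origin: centre of the underside; z up along its axis; x and y mean nothing (round).
- tray_red: red open tray, fixed to the table, with red walls and floor. Outside 120 mm along its x, 175 mm along its y, 28 mm high; walls 4 mm, floor 5 mm thick, so the inside is 112 mm by 167 mm. Origin: centre of its underside, on the table; z up. Room for a cone and a spool side by side along its y.
- tray_blue: blue open tray, fixed to the table, with blue walls and floor. Outside 120 mm along its x, 175 mm along its y, 28 mm high; walls 4 mm, floor 5 mm thick, so the inside is 112 mm by 167 mm. Origin: centre of its underside, on the table; z up. Room for a cone and a spool side by side along its y.
- tray_yellow: yellow open tray, fixed to the table, with yellow walls and floor. Outside 120 mm along its x, 175 mm along its y, 28 mm high; walls 4 mm, floor 5 mm thick, so the inside is 112 mm by 167 mm. Origin: centre of its underside, on the table; z up.
- oil_bottle: bystander to leave alone: white machine-oil bottle with a black cap, loose, upright, 36 mm across, 100 mm high. Origin: centre of the underside, z up.
- pin_tin: bystander to leave alone: flat round closed tin of pins, plain silvery metal, loose, 58 mm across, 24 mm high. Origin: centre of the underside, z up.
Not all that is in view belongs to the job. Leave any green look-alike of the spool_blue alone. What is shaped like the cone_blue but purple is not meant.

How it is judged:
At the end, for the whole second after the job is handed in: All five threads stand upright (within about 7 degrees) and at rest, feet on the floor of the tray of their own colour: origin inside the tray's inner outline (within 56 mm along its x and 83.5 mm along its y of the tray's centre) and less than 11 mm above the tray's underside (x of cone_red in the frame of tray_red between -0.056 and 0.056 m and y of cone_red in the frame of tray_red between -0.0835 and 0.0835 m and z of cone_red in the frame of tray_red between 0 and 0.011 m and angle between each of cone_red, cone_blue, cone_yellow, spool_red, spool_blue's own z axis and vertical below 0.12 rad and linear speed of each of cone_red, cone_blue, cone_yellow, spool_red, spool_blue below 0.02 m/s and angular speed of each of cone_red, cone_blue, cone_yellow, spool_red, spool_blue below 0.2 rad/s and x of cone_blue in the frame of tray_blue between -0.056 and 0.056 m and y of cone_blue in the frame of tray_blue between -0.0835 and 0.0835 m and z of cone_blue in the frame of tray_blue between 0 and 0.011 m and x of cone_yellow in the frame of tray_yellow between -0.056 and 0.056 m and y of cone_yellow in the frame of tray_yellow between -0.0835 and 0.0835 m and z of cone_yellow in the frame of tray_yellow between 0 and 0.011 m and x of spool_red in the frame of tray_red between -0.056 and 0.056 m and y of spool_red in the frame of tray_red between -0.0835 and 0.0835 m and z of spool_red in the frame of tray_red between 0 and 0.011 m and x of spool_blue in the frame of tray_blue between -0.056 and 0.056 m and y of spool_blue in the frame of tray_blue between -0.0835 and 0.0835 m and z of spool_blue in the frame of tray_blue between 0 and 0.011 m); the robot touches nothing.
It fails at once if the oil bottle is shifted by more than 25 mm or knocked over (distance of oil_bottle from where it was at the start of the episode above 0.025 m or angle between oil_bottle's own z axis and vertical above 0.5 rad).
It fails at once if the pin tin is shifted by more than 25 mm or tipped over (distance of pin_tin from where it was at the start of the episode above 0.025 m or angle between pin_tin's own z axis and vertical above 0.5 rad).
It also fails if it takes over 120 s, if anything falls off the work surface, if the arm or the gripper's body presses on something with over 40 N, if the wrist force passes 120 N, or if a joint passes its speed limit or range.

## Working session

There is one attempt and no reset: what is moved stays moved. The work goes in short steps, each a Python script; the robot and the scene stay as the last script left them, time stands still between calls to the robot, and variables do not carry over. Pictures are saved under pics/ and viewed, at most 14 in all, crops included, and the job is handed in when it is done.

```bash
mkdir -p pics
python3 - <<'E'
from cell import r, optics
import cv2,pickle
for n in("top","side"):
    d=optics.get_image(n); pickle.dump(d,open(n+".pkl","wb"))
    cv2.imwrite(f"pics/{n}0.png",cv2.resize(d["pixels"][:,:,::-1],None,fx=1.4,fy=1.4,interpolation=cv2.INTER_CUBIC))
    print(d["camera_from_world"].round(3),d["fx"],d["cx"],d["cy"],d["D"])
print(r.finger_overhang,r.current_t(),r.current_ee_rot())
E
```

```text
[[ 0.01  -1.     0.002 -0.013]
 [-0.998 -0.01  -0.07   0.47 ]
 [ 0.07  -0.002 -0.998  1.209]
 [ 0.     0.     0.     1.   ]] 543.4357766683788 270.4553463783717 203.54048955279276 [-0.15327965  0.          0.          0.          0.        ]
[[-0.972 -0.234 -0.007  0.473]
 [-0.163  0.697 -0.698  0.105]
 [ 0.168 -0.678 -0.716  0.798]
 [ 0.     0.     0.     1.   ]] 399.9912384405283 278.67069411730597 207.0526879313628 [0.00790561 0.         0.         0.         0.        ]
0.022 0.1 [ 2.14679086e-01  9.76684508e-01 -4.91256300e-04 -1.40066420e-04]
```

View pics/top0.png

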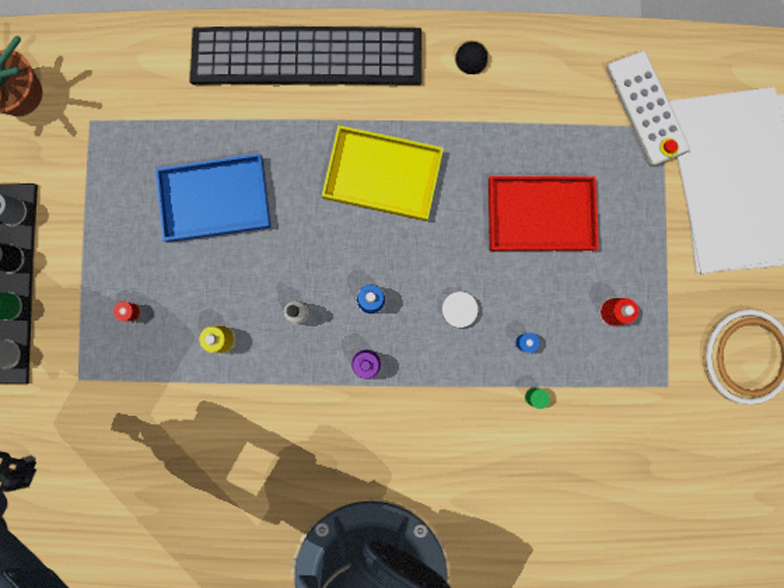

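View pics/side0.png

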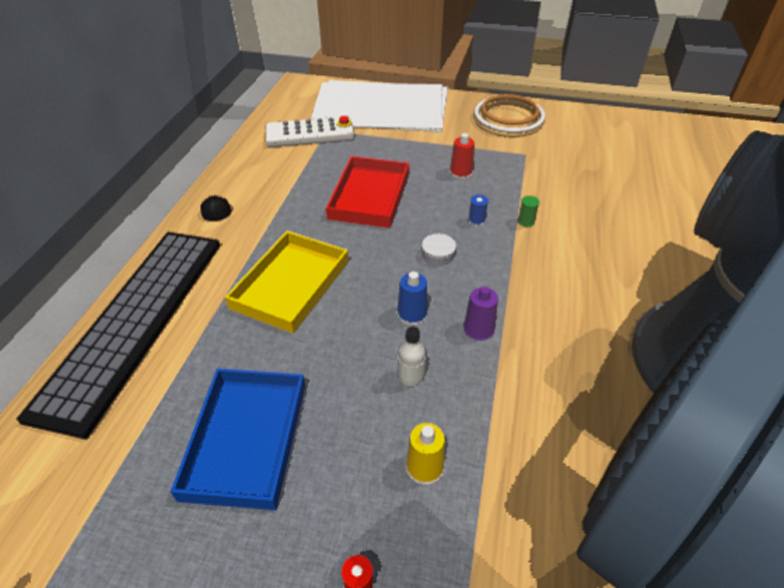

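The top view, in enlarged pixels:
- **Cones:** red (625,311), blue (370,298), yellow (212,339). The purple look-alike at (366,363) is excluded by colour.
- **Spools:** red (125,311), blue (529,343). The green look-alike at (540,398) is off the mat and excluded.
- **Bystanders:** oil bottle (295,312), pin tin (460,309).
- **Trays:** blue (214,198), yellow (383,172), red (543,213).

I'll confirm these in one enlarged crop and measure them.

```bash
cat > h.py <<'E'
import numpy as np,cv2,pickle
def world(d,uv,z):
    """pixels -> world points on the plane of height z"""
    K=np.array([[d["fx"],0,d["cx"]],[0,d["fy"],d["cy"]],[0,0,1]]);T=np.array(d["camera_from_world"])
    n=cv2.undistortPoints(np.float64(uv).reshape(-1,1,2),K,np.float64(d["D"]))[:,0]
    R,t=T[:3,:3],T[:3,3];c=-R.T@t;v=np.c_[n,np.ones(len(n))]@R
    return c+v*((z-c[2])/v[:,2])[:,None]
def blobs(d,lo,hi,amin=30):
    h=cv2.cvtColor(d["pixels"],cv2.COLOR_RGB2HSV); h[...,0]=(h[...,0].astype(int)+10)%180
    m=cv2.inRange(h,(lo,130,60),(hi,255,255))
    n,l,s,c=cv2.connectedComponentsWithStats(m)
    return [(s[i],c[i],l==i) for i in range(1,n) if s[i,4]>amin]
HUE=dict(red=(0,20),blue=(112,135),yellow=(32,45))
E
python3 - <<'E'
from h import *
d=pickle.load(open("top.pkl","rb"));p=d["pixels"][:,:,::-1]
a=p[205:280,70:270];b=p[205:280,270:470]
cv2.imwrite("pics/crop.png",cv2.resize(np.vstack([a,b]),None,fx=4,fy=4,interpolation=cv2.INTER_CUBIC))
for k,(lo,hi) in HUE.items():
    for s,c,m in blobs(d,lo,hi):
        if s[4]>1500:
            q=np.argwhere(m)[:,::-1]; hull=cv2.convexHull(q.astype(np.float32))
            w=world(d,hull[:,0],0.028)[:,:2].astype(np.float32); print(k,"tray",cv2.minAreaRect(w))
        else:
            q=np.argwhere(m); z=d["depth"][q[:,0],q[:,1]]
            print(k,s[:5],c.round(1),world(d,[c],.048)[0].round(3))
E
```

```text
red [  0  37  28  46 397] [15.2 64.8] [0.789 0.594 0.048]
red [474 100  10   9  69] [478.9 104. ] [ 0.702 -0.485  0.048]
red tray ((0.5894735455513, -0.2740180492401123), (0.12013978511095047, 0.17907731235027313), 1.1326872110366821)
red [429 213  27  20 370] [441.3 222.1] [ 0.43  -0.39   0.048]
red [ 81 215  19  14 186] [ 90.4 222.1] [0.423 0.392 0.048]
blue tray ((0.6095850467681885, 0.26386305689811707), (0.12359149008989334, 0.17725937068462372), 8.099531173706055)
blue [255 203  20  21 260] [264.6 213.5] [0.446 0.004 0.048]
blue [369 238  16  14 160] [376.5 244.4] [ 0.38  -0.243  0.048]
yellow tray ((0.6521511673927307, -0.012228623032569885), (0.17572364211082458, 0.12359437346458435), 78.0835952758789)
yellow [472  99  12  13  44] [475.6 106.3] [ 0.696 -0.477  0.048]
yellow [143 233  24  19 323] [155.2 241.8] [0.381 0.244 0.048]
```

View pics/crop.png

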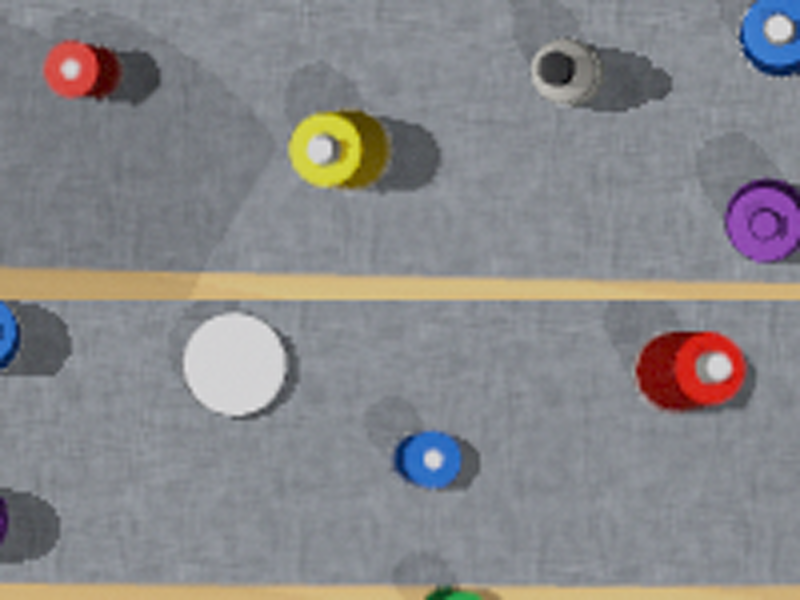

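The crop confirms true red, blue and yellow on the chosen items, with purple and green separate. Tray sizes come out at about 120x177 mm, which matches the description. I'll start with the red spool and check it.

```bash
cat >> h.py <<'E'
from scipy.spatial.transform import Rotation as Ro
_d=pickle.load(open("top.pkl","rb"))
PX=dict(cone_yellow=(150.1,241.9,.084),cone_blue=(264.1,211.9,.084),cone_red=(449.1,221.4,.084),spool_red=(87.1,221.9,.048),
  spool_blue=(377.9,244.4,.048),oil=(208.9,221.6,.1),tin=(328.4,220.6,.024))
POS={k:world(_d,[v[:2]],v[2])[0,:2] for k,v in PX.items()}
TRAY=dict(red=(.5895,-.274,1.1),blue=(.6096,.2639,8.1),yellow=(.6522,-.0122,-11.9))
def slot(name):
    x,y,a=TRAY[name.split("_")[1]];s=0 if "yellow" in name else (-.042 if "cone" in name else .042)
    a=np.radians(a);return np.array([x-s*np.sin(a),y+s*np.cos(a)]),np.degrees(a)
def quat(r,p,a):
    "tool down, closing along world angle a (deg), half turn chosen for a small last joint"
    c=[]
    for t in (a+90,a-90):
        q=(Ro.from_euler("z",t,degrees=True)*Ro.from_quat([1,0,0,0])).as_quat()
        j=r.inverse_kinematics(p,q)
        if j is not None:c.append((abs(j[5]),tuple(q)))
    return list(min(c)[1])
def transfer(r,name,grasp=None,up=.24):
    sp="spool" in name;z=(.029 if sp else .045)+.003
    p=POS[name] if grasp is None else grasp;s,a=slot(name)
    P=lambda xy,z:[float(xy[0]),float(xy[1]),z]
    q=quat(r,P(p,up),90);r.move_to(P(p,up),q);r.set_gripper(1.0)
    r.move_linear(P(p,z),vel=.2);r.set_gripper(0.0,squeeze=30 if sp else 40)
    print(name,"closed",r.current_opening(),r.current_finger_force())
    r.move_linear(P(p,up),vel=.2);print(" lifted",r.current_opening(),r.current_contact_force().round(2) if hasattr(r.current_contact_force(),'round') else r.current_contact_force())
    q=quat(r,P(s,up),a);r.move_to(P(s,up),q)
    r.move_linear(P(s,z+.03),vel=.2);r.move_linear(P(s,z+.0065),vel=.05)
    print(" down",r.current_contact_force())
    r.set_gripper(.62 if sp else .78);r.sleep(.2);r.move_linear(P(s,up),vel=.2);print(" t",r.current_t())
E
python3 - <<'E'
from h import *
from cell import r,optics
for k,v in POS.items(): print(k,v.round(3))
transfer(r,"spool_red")
d=optics.get_image("top");cv2.imwrite("pics/t1.png",cv2.resize(d["pixels"][:,:,::-1],None,fx=1.4,fy=1.4))
d=optics.get_image("side");cv2.imwrite("pics/s1.png",d["pixels"][:,:,::-1])
E
```

```text
cone_yellow [0.381 0.248]
cone_blue [0.448 0.005]
cone_red [ 0.431 -0.395]
spool_red [0.423 0.4  ]
spool_blue [ 0.38  -0.246]
oil [0.425 0.12 ]
tin [ 0.433 -0.139]
spool_red closed 0.35212561993206043 29.351998607162386
 lifted 0.35657084704457004 [ 0.06 -0.57  0.13]
 down [0.4431212  0.12834929 0.12013365]
 t 9.825
```

View pics/s1.png

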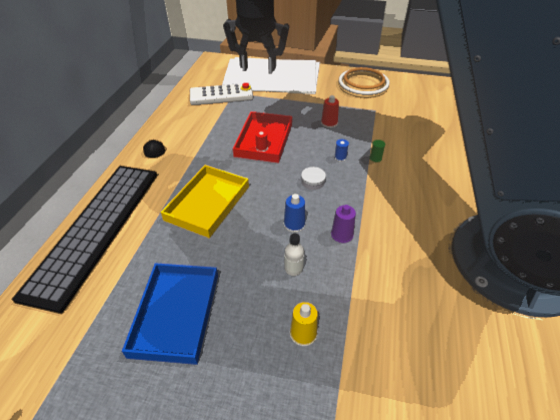

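The red spool stands upright in the red tray at (261,140). I'll do the rest, stopping if a grasp closes on nothing.

Run:
```python
from h import *
from cell import r,optics
for n in("cone_red","spool_blue","cone_blue","cone_yellow"): transfer(r,n)
p=r.current_tool_pos();q=quat(r,[.3,0.,.4],90);r.move_to([.3,0.,.4],q)
a=optics.get_image("top");pickle.dump(a,open("top2.pkl","wb"))
cv2.imwrite("pics/t2.png",cv2.resize(a["pixels"][:,:,::-1],None,fx=1.4,fy=1.4))
cv2.imwrite("pics/s2.png",cv2.resize(optics.get_image("side")["pixels"][:,:,::-1],None,fx=1.4,fy=1.4))
print(r.current_t())
```

```text
cone_red closed 0.4886881802023958 40.33729714283254
 lifted 0.490548734595951 [ 0.79 -0.32 -0.69]
 down [ 1.14023546 -0.07283758 -0.63927231]
 t 18.6
spool_blue closed 0.35211454005783827 29.20179592212662
 lifted 0.35472239023040025 [-0.92 -0.21 -0.7 ]
 down [ 1.03638931  0.34171908 -0.78897051]
 t 28.7
cone_blue closed 0.4885178669841225 39.32440361240879
 lifted 0.4913882080950532 [-0.32 -0.53 -0.53]
 down [-0.5872466  -0.68494155 -0.67072954]
 t 37.5417
cone_yellow closed 0.49391396664824755 39.217014965834096
 lifted 0.4928077884610884 [-0.28 -0.46 -0.9 ]
 down [-0.42806573 -0.23119411 -0.99863291]
 t 46.3333
47.875
```

View pics/t2.png

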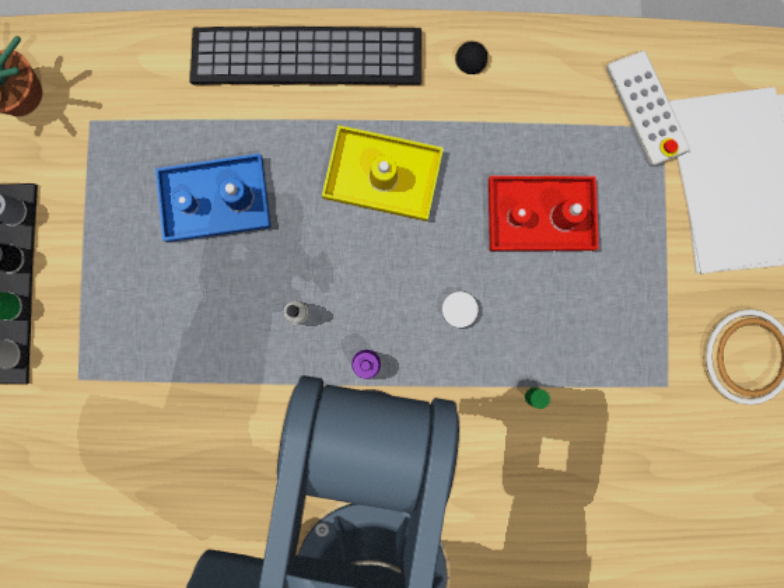

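View pics/s2.png

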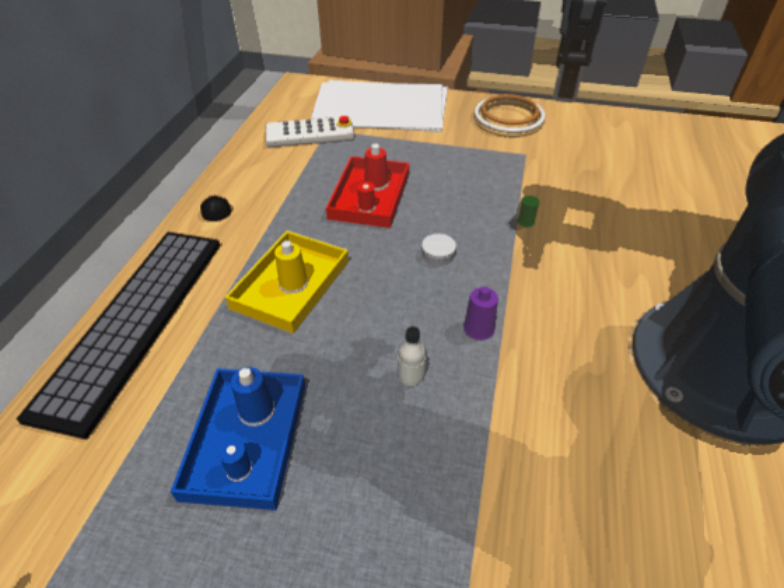

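Both views show all five threads upright inside their own trays: blue at (184,201) and (232,190), yellow at (384,170), red at (521,214) and (575,211). The bottle (295,312) and tin (460,309) haven't moved, and the arm is clear.

```bash
python3 -c "
from cell import r
r.sleep(.3);print(r.hand_in())"
```

```text
the job is handed in; nothing more can be done
None
```

I sorted all three cones and both spools upright into the trays of their own colour, left the oil bottle and pin tin where they stood, and handed the job in at about 48 s; the hand-in returned no verdict.

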